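# Load the vacuum nest and set its valve lever to the flag

### The arm

A 6-joint arm with a two-finger parallel gripper is mounted at the origin on the work surface. World frame = base frame: x ahead of the robot, y to its left, z up, the work surface at z = 0. Lengths are in mm, angles in rad, forces in N, time in s.
With the tool pointing down it reaches from about 350 to 975 mm from the base axis. Payload 7.1 kg.
Tool frame: the origin (TCP) lies between the finger pads; the fingertips stand 19 mm ahead of it and the grasp point (between the pads) is the TCP; z points along the fingers, y is the line along which they close (so a half turn about z gives the same grasp; the last joint's range is limited). The gripper opens to 88 mm and grips with 3 to 60 N. Pads are 20 mm wide; open, the fingers measure 115 mm over their backs; the gripper's body (75 mm by 178 mm) begins 61 mm behind the grasp point.
Start: joints at [1.33, 0.423, 1.63, -0, 1.089, -0.019], TCP at [137.46, 609.68, 241.675] pointing down, gripper open.
Joint ranges: [-3, 3], [-0.9, 2.11], [0.09, 2.58], [-1.31, 4.45], [0.11, 2.69], [-2.54, 2.54]. Speed limits (rad/s): [2.39, 2.39, 3.01, 3.14, 3.14, 3.14].

### API

Orientations are given as a rotation vector (axis times angle).
In Python, from workcell import ctrl gives the robot as it stands.
- The arm moves only by the tool arm_command, never from a script. Its argument "series" is a list of rows, each an object with "linear": the shift along the tool's x, y, z in m, a list of three; "turn": the turn about the tool's z in rad. A call has 1 to 10 rows; each row shifts and turns the commanded pose from where the row before left it, along the tool's axes as they then stand; what a row does not reach is not made up. A row lasts 1/10 s, in which the tool goes at most 50 mm and 8.59 degrees, less where a joint would pass 70% of its speed; a pose out of reach is approached as far as the arm can. A call with a gripper value outside its range is refused whole. "jaw" is the opening, from -1 (shut) to 1 (fully open), set as the call begins (left out, the last holds). The fingers move at their own pace and stop on an object; the grip force is fixed at half the most. Time passes only in rows, so rows that do not move let the fingers close. It gives the time, the measured TCP pose, the force, the opening and the grip force at its end, in the units of the state.
- ctrl.get_obs(): the state, without advancing time (a new reading comes with each control period).
- ctrl.get_image(name): name is "scene" or "top" or "wrist"; returns a dict with "frame" (384x512x3 uint8, blue, green, red), "fx", "fy", "cx", "cy" (pixels), "k1" (the pictures are not rectified: a ray, as slopes to the right and down, at radius r is drawn at 1 + k1 r^2 times it, then the intrinsics apply), "rvec" (rotation vector, rad) and "tvec" (3), from world to camera coordinates, as OpenCV has them. Camera axes: x right, y down, z forward; pixel columns grow to the right and rows downward; lengths in mm; the calibration is good to about 2 mm. A picture is of the moment at which its call begins. There is no depth.
- ctrl.close_job(): hands the job in; it is judged then, once.
The state is a dict: "t": time; "qpos": joint angles; "qvel": joint speeds; "joint_torque": joint torques, N m; "ee_pos": TCP position; "orientation": TCP orientation; "ft_force": force on the tool from outside, world axes, zero at the start; "moment": the same for the moment, N m; "width": finger opening in mm; "grasp_force": force on a finger pad.
Only numpy, scipy, OpenCV 4.12 (cv2) and the standard library are available. Lean on these libraries where they do the work, as an engineer would, in place of code of your own. Each camera call takes 0.05 s, during which the arm holds its last target. There are 200 camera calls.

### The job

Slide the aluminium plate along its ledge (do not pick it up) over the orange lip so that it drops flat into the pocket of the black nest. Then turn the red-knobbed vacuum lever, under the ionising bar, until it points along the orange flag, and let go of it there. Do not knock the bottle, cup, screwdriver or brush about.

Things in the scene. Friction and masses are not known exactly. Their poses are not given: they have to be found in the camera images.
- nest: Fixed black nest with green rails, 278 x 119 mm, long in x. Origin: centre of underside, on the table. Along +x: flat ledge (x -139 to -5 mm, top z 30, open at -x end), orange ramp (x -5 to 5, rises 3 mm), orange lip (x 5 to 9, top z 33), pocket, end wall (x 127 to 139). 103 mm wide between the rails, centred on y 0; rails and end wall 38 mm high. The plate is pushed towards +x.
- nest_pocket (a point): Centre of the grey pocket floor, at x 68, y 0, z 24 mm of the nest's frame. The pocket is 118 mm long in x (nest x 9 to 127 mm) and 103 mm wide; axes as the nest's.
- plate: Loose aluminium plate 110 x 95 x 8 mm (x, y, z), about 0.22 kg, on the nest's ledge, x along the nest's x within a few degrees. Origin: centre of underside. Pushed on its rear (-x) edge it rides up the ramp, tips over the lip and drops into the pocket once its rear edge has passed the lip, with 4 mm play each side; origin then at z 24 mm, its top 1 mm below the lip's.
- valve: Fixed grey vacuum valve box with white top, 184 x 254 mm, top at z 54 mm. Origin: centre of underside, on the table; its -x side faces the robot. An ionising bar stands over it (see ion_bar), on two posts at y +-140, x 55 to 75 mm, with brackets back to them at z 210 to 240 mm. Bystanders aside, the space on its -x side is clear.
- ion_bar (a point): Centre of the underside of the aluminium ionising bar, at x -10, y 0, z 205 mm of the valve's frame. The bar is 300 mm long along the valve's y, 30 mm deep in x and 40 mm high. It is over the lever's knob, so the knob is reached from the valve's -x side with the tool leaning about 40 degrees from vertical.
- lever_hinge (a point): Point on the lever's upright hinge axis, fixed on the valve at x 60, y 0, z 100 mm of its frame (the knob's grip height).
- lever_knob (a point): Centre of the grip height of the lever's red knob: an upright cylinder 24 mm across, z 70 to 118 mm above the table, this point at 100 mm. It is 100 mm from the hinge axis. The point's x axis points from the hinge out along the lever; z is up. The lever's flat arm below it is 16 mm wide, z 64 to 72 mm.
- lever (a joint): Angle of the lever in rad, 0 to 1.4. It grows counter-clockwise seen from above (the knob goes towards the valve's -y). At 0.7 the lever points along the valve's -x. It turns stiffly (about 1.2 N at the knob) and stays where it is left.
- flag: Orange pointer flag fixed on the valve's top. Origin on the lever's hinge axis, z 54 mm. Its x axis points from the hinge along the commanded direction. A 6 mm wide strip leads to a tab 118 to 148 mm from the axis, 14 mm wide, top at z 63 mm. The lever is set when its x axis is parallel to the flag's. The flag is always at a larger lever angle than the lever's start.
- bottle: Bystander: white bottle with blue cap, 52 mm diameter, 130 mm high, standing behind the nest; origin at the centre of its underside.
- cup: Bystander: open blue cup, 68 mm diameter, 60 mm high, on the table; origin at the centre of its underside.
- driver: Bystander: screwdriver with yellow handle, 170 mm long, lying behind the valve; its x runs from handle to tip.
- brush: Bystander: brush with black handle, 170 mm long, lying on the right of the table; its x runs from handle to bristles.
Things that resemble listed ones, but are neither listed nor needed, are in the scene too. Of the things like the plate, leave any that is blue or green; of the rest the smaller one is meant.

How it is judged:
By the outcome, as a careful person would: the job done as asked, in the order asked, and still so for the second after the job is handed in, with the robot touching nothing.
It also fails if it takes over 67 s, if anything falls off the work surface, if the arm or the gripper's body presses on something with over 40 N, if the wrist force passes 120 N, or if a joint passes its speed limit or range.

## Working session

There is one attempt and no reset: what is moved stays moved. The work goes in short steps, Python scripts to look and compute and a tool call to move; the robot and the scene stay as the last step left them, time stands still between calls to the robot, and variables do not carry over. Pictures are saved under pics/ and viewed, at most 10 in all, crops included, and the job is handed in when it is done.

Besides the shell and the picture viewer there is one more tool, called by a JSON object that holds its "method" and its "body". arm_command: Moves the arm, as the interface text tells. Its arguments: {"type":"object","properties":{"series":{"type":"array"},"jaw":{"type":"number"}},"required":["series"]}

```bash
mkdir -p pics; cat > h.py <<'E'
import numpy as np, cv2, json
from scipy.spatial.transform import Rotation as R
def grab(ctrl,name,fn=None):
    d=ctrl.get_image(name)
    if fn: cv2.imwrite('pics/'+fn,d['frame'])
    return d
def ray(d,uv):
    K=np.array([[d['fx'],0,d['cx']],[0,d['fy'],d['cy']],[0,0,1.]])
    p=cv2.undistortPoints(np.array(uv,float).reshape(-1,1,2),K,np.array([d['k1'],0,0,0.]))[:,0]
    Rm=cv2.Rodrigues(np.array(d['rvec'],float))[0]
    dirs=np.c_[p,np.ones(len(p))]@Rm
    return -Rm.T@np.array(d['tvec'],float).ravel(),dirs
def onz(d,uv,z):
    c,v=ray(d,uv); return c+v*((z-c[2])/v[:,2])[:,None]
def proj(d,P):
    K=np.array([[d['fx'],0,d['cx']],[0,d['fy'],d['cy']],[0,0,1.]])
    return cv2.projectPoints(np.array(P,float).reshape(-1,1,3),np.array(d['rvec'],float),np.array(d['tvec'],float),K,np.array([d['k1'],0,0,0.]))[0][:,0]
def save(d,fn): np.save(fn,d,allow_pickle=True)
def load(fn): return np.load(fn,allow_pickle=True).item()
E
python3 - <<'E'
from h import *; from workcell import ctrl
for n in ['scene','top']:
    d=grab(ctrl,n); save(d,n+'.npy'); cv2.imwrite(f'pics/{n}0.png',cv2.resize(d['frame'],(800,600)))
    print(n,d['fx'],d['k1'],ray(d,[[256,192]]))
o=ctrl.get_obs(); print(o)
E
```

```text
scene 348.5784379737636 -0.06334694116642048 (array([1056.84374262,  360.86428449,  804.37902864]), array([[-0.56006707, -0.44911763, -0.69620977]]))
top 355.2380251795496 -0.012909971234294288 (array([ 355.81009041,  -16.55810143, 1116.55980463]), array([[ 0.17997338, -0.0233451 , -0.98339561]]))
{'t': 0.1, 'qpos': array([ 1.33004181e+00,  4.23783100e-01,  1.63062464e+00,  5.46777897e-06,
        1.08860271e+00, -1.89611025e-02]), 'qvel': array([ 0.0008811 , -0.00166386, -0.00378662,  0.00019022, -0.00213143,
        0.00096402]), 'joint_torque': array([ 4.05694018e-04, -5.45612347e+01, -2.74327433e+01,  6.45856373e-02,
        1.88486598e-02, -6.82570885e-06]), 'ee_pos': array([137.32041649, 609.22683544, 240.96340525]), 'orientation': array([-3.47661661e-01, -3.12210621e+00,  2.20719497e-03]), 'ft_force': array([ 0.30966027, -0.05400574,  0.43380872]), 'moment': array([-0.02901769,  0.08410798,  0.01433281]), 'grasp_force': 0.0, 'width': 87.81522818915327}
```

View pics/top0.png

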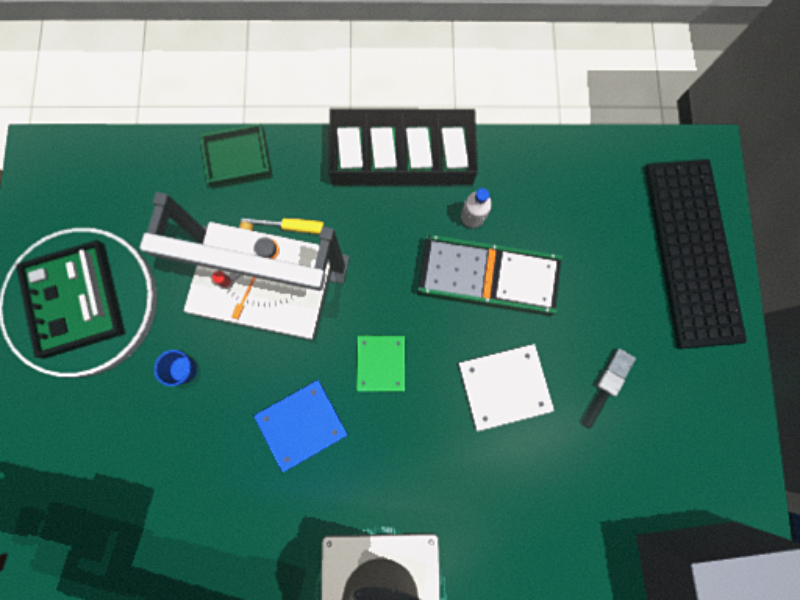

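View pics/scene0.png

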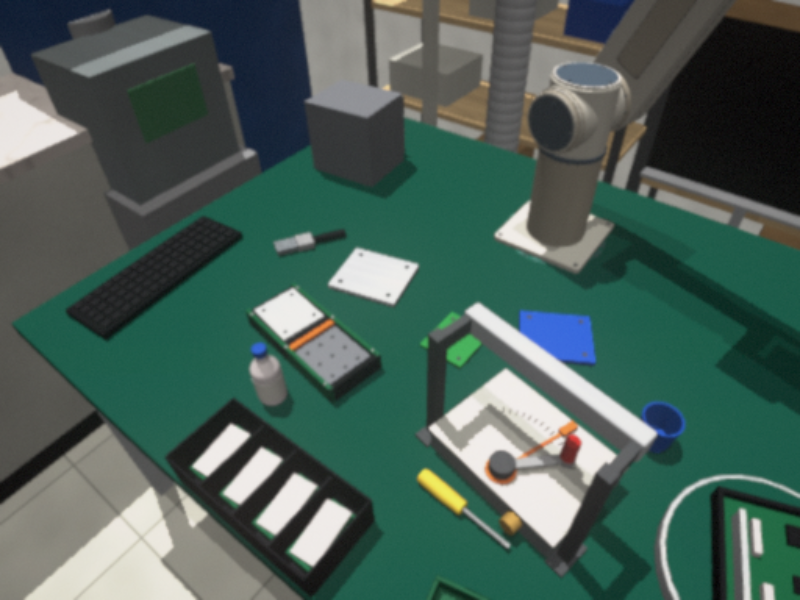

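The top view shows the white plate on the nest's ledge at (527,278), the orange lip at (490,273) and the pocket at (457,268). The red knob is at (221,279), the flag tab at (237,311) and the hinge at (265,248). There are four plate-like things: blue (300,425) and green (381,363), which are ruled out, the large white one (506,388), and the smaller white one on the ledge (527,278). The last is the one meant, because it is the smaller white one and sits on the ledge. I'll measure it and confirm in a crop.

```bash
cat > m.py <<'E'
from h import *
d=load('top.npy'); s=load('scene.npy')
def mask(f,lo,hi): return cv2.inRange(cv2.cvtColor(f,cv2.COLOR_BGR2HSV),lo,hi)
def comps(m,amin=15):
    n,l,st,c=cv2.connectedComponentsWithStats(m); 
    return [(i,st[i,4],c[i],l) for i in range(1,n) if st[i,4]>=amin]
def rect(l,i,dd,z):
    pts=np.argwhere(l==i)[:,::-1]
    w=onz(dd,pts,z)[:,:2].astype(np.float32)
    return cv2.minAreaRect(w),w
for nm,dd in (('top',d),('scene',s)):
    f=dd['frame']
    for col,lo,hi,zs in (('white',(0,0,170),(180,45,255),(8,38,54)),('orange',(8,130,100),(20,255,255),(33,63)),('red',(0,150,70),(5,255,255),(118,)),('red2',(172,150,70),(180,255,255),(118,)),('blue',(100,150,60),(125,255,255),(60,)),('grey',(0,0,100),(180,45,165),(24,))):
        for i,a,c,l in comps(mask(f,lo,hi),40 if col in('white','grey') else 10):
            if a>9000: continue
            for z in zs:
                r,_=rect(l,i,dd,z)
                if col in('white','grey') and (min(r[1])<40 or max(r[1])>350 or r[0][0]>950): continue
                print(nm,col,a,c.round(1),'z',z,np.round(r[0],1),np.round(r[1],1),round(r[2],1))
c=cv2.resize(d['frame'][140:215,250:370],(800,500),interpolation=cv2.INTER_CUBIC); cv2.imwrite('pics/c1.png',c)
c=cv2.resize(d['frame'][120:225,85:230],(800,579),interpolation=cv2.INTER_CUBIC); cv2.imwrite('pics/c2.png',c)
E
python3 m.py
```

```text
top white 349 [223.5  94.1] z 8 [892.3  61.8] [90.1 46.6] 4.6
top white 349 [223.5  94.1] z 38 [877.8  59.7] [87.7 45.4] 4.6
top white 349 [223.5  94.1] z 54 [870.   58.6] [86.4 44.7] 4.6
top white 344 [244.8  94. ] z 8 [892.5  -9.2] [90.7 45.6] 5.8
top white 344 [244.8  94. ] z 38 [878.   -9.4] [88.2 44.3] 5.8
top white 344 [244.8  94. ] z 54 [870.2  -9.5] [86.9 43.7] 5.8
top white 341 [267.8  94. ] z 8 [892.5 -86.5] [90.3 46.4] 5.1
top white 341 [267.8  94. ] z 38 [878.  -84.6] [87.8 45.1] 5.1
top white 341 [267.8  94. ] z 54 [870.2 -83.6] [86.5 44.4] 5.1
top white 337 [290.7  94. ] z 8 [ 892.4 -162.8] [90.1 45.9] 4.8
top white 337 [290.7  94. ] z 38 [ 877.9 -158.9] [87.6 44.6] 4.8
top white 337 [290.7  94. ] z 54 [ 870.2 -156.8] [86.3 44. ] 4.8
top white 688 [ 51.9 193.2] z 8 [563.7 611.6] [302.8 300.3] 4.0
top white 688 [ 51.9 193.2] z 38 [558.1 594.6] [294.6 292.2] 4.0
top white 688 [ 51.9 193.2] z 54 [555.1 585.5] [290.2 287.9] 4.0
top white 991 [291.5 172.1] z 8 [ 620.5 -157.3] [114.4 104.3] 80.4
top white 991 [291.5 172.1] z 38 [ 613.3 -153.5] [111.3 101.5] 80.4
top white 991
[... 5174 characters left out ...]
 -466.8] [ 59.2 176.4] 0.1
scene grey 218 [132.2 111.5] z 24 [ 350.6 -876.5] [345.   51.9] 1.8
scene grey 387 [443.6 131.9] z 24 [-274.5  244.8] [ 58.4 188.4] 0.6
scene grey 754 [365.7 156.1] z 24 [24.6  6.4] [225.4 218.7] 0.7
scene grey 114 [480.  144.4] z 24 [-275.4  387.1] [48.7 56.5] 89.5
scene grey 128 [186.  155.2] z 24 [ 417.8 -464.6] [47.7 89.4] 55.2
scene grey 86 [240.9 185.8] z 24 [ 427.1 -199.9] [111.5 201.7] 54.1
scene grey 106 [184.2 200. ] z 24 [ 591.3 -305.9] [120.3 107.9] 79.9
scene grey 945 [212.3 226.5] z 24 [ 618.4 -159.7] [109.8  98.6] 80.1
scene grey 407 [171.2 243.5] z 24 [ 735.6 -215.8] [113.7  54.6] 48.6
scene grey 749 [313.1 280.2] z 24 [617.7 219.3] [267. 117.] 77.7
```

View pics/c1.png

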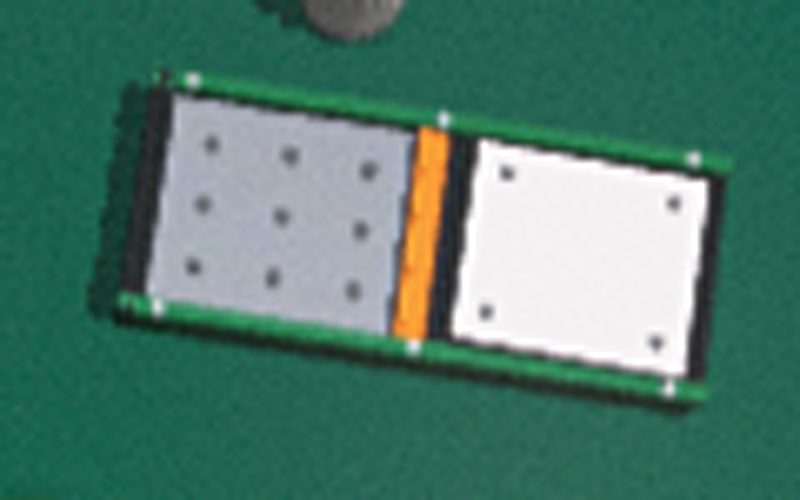

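View pics/c2.png

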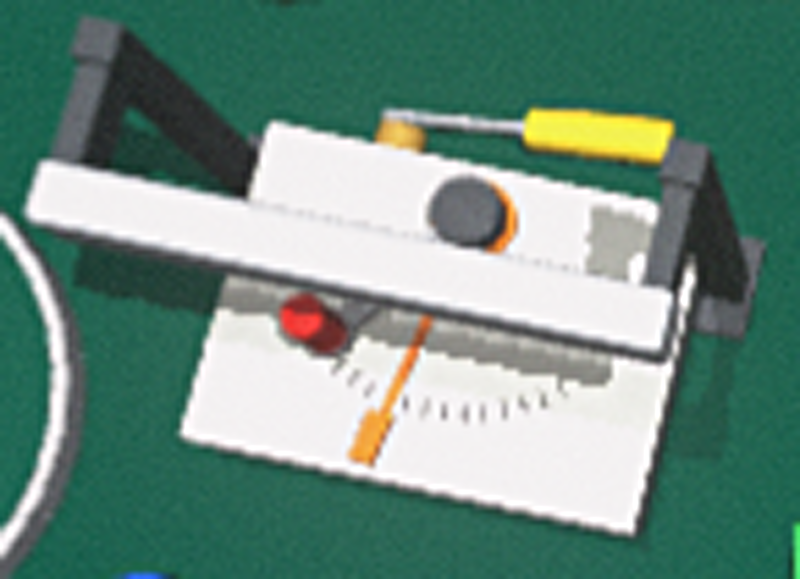

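The crops confirm that the smaller white plate sits on the ledge of the black nest at (585,260), with the bare pocket on the left. The knob is at (315,322) and the flag tab at (370,438). I'll compute the frames and set off.

```bash
cat >> h.py <<'E'
def goto(o,p,yang=None,z=(0,0,-1)):
    """shift in tool axes (mm) and turn (deg) to bring TCP to p with tool y at world angle yang"""
    M=R.from_rotvec(o['orientation']).as_matrix()
    s=M.T@(np.array(p)-o['ee_pos']); y=M[:,1]
    t=None
    if yang is not None:
        a=np.deg2rad(yang); w=M.T@np.array([np.cos(a),np.sin(a),0]); t=np.degrees(np.arctan2(-w[0],w[1]))
    print('shift',s.round(1),'turn',None if t is None else round(t,1),'tool z',M[:,2].round(3),'y ang',np.degrees(np.arctan2(y[1],y[0])).round(1))
E
python3 - <<'E'
from m import *
E
cat > n.py <<'E'
from h import *
d=load('top.npy'); s=load('scene.npy')
def tri(a,b):
    c1,v1=ray(d,[a]);c2,v2=ray(s,[b]);A=np.c_[v1[0],-v2[0]];t=np.linalg.lstsq(A,c2-c1,rcond=None)[0]
    p,q=c1+v1[0]*t[0],c2+v2[0]*t[1];return ((p+q)/2).round(1),np.linalg.norm(p-q).round(1)
print('cap',tri([308.3,124.0],[165.2,223.0]),'knob',tri([139.8,177.4],[366.2,284.2]))
for dd,z in((d,60),(s,60)):
    m=cv2.inRange(cv2.cvtColor(dd['frame'],cv2.COLOR_BGR2HSV),(8,130,100),(20,255,255))
    n,l,st,c=cv2.connectedComponentsWithStats(m)
    for i in range(1,n):
        w=onz(dd,np.argwhere(l==i)[:,::-1],z)[:,:2]
        if 0<c[i][0] and st[i,4]>60 and 500<w[:,0].mean()<600 and w[:,1].mean()>0:
            x,y=cv2.fitLine(w.astype(np.float32),cv2.DIST_HUBER,0,.01,.01)[:2].ravel();print('flag',w.mean(0),np.degrees(np.arctan2(y,x)))
# valve top corners seen in top view crop c2 and scene picture
k=np.array([800/145,579/105.])
print(onz(d,np.array([[181,436],[634,533],[272,122],[655,200]])/k+[85,120],54)[:,:2].round(1))
print(onz(s,np.array([[510,370],[432,432],[615,465],[560,550]])*.64,54)[:,:2].round(1))
print('hub top?',[ (z,onz(d,np.array([[467,212]])/k+[85,120],z)[0,:2].round(1),onz(s,np.array([[502,461]])*.64,z)[0,:2].round(1)) for z in (80,100,118)])
E
python3 n.py
```

```text
top white 349 [223.5  94.1] z 8 [892.3  61.8] [90.1 46.6] 4.6
top white 349 [223.5  94.1] z 38 [877.8  59.7] [87.7 45.4] 4.6
top white 349 [223.5  94.1] z 54 [870.   58.6] [86.4 44.7] 4.6
top white 344 [244.8  94. ] z 8 [892.5  -9.2] [90.7 45.6] 5.8
top white 344 [244.8  94. ] z 38 [878.   -9.4] [88.2 44.3] 5.8
top white 344 [244.8  94. ] z 54 [870.2  -9.5] [86.9 43.7] 5.8
top white 341 [267.8  94. ] z 8 [892.5 -86.5] [90.3 46.4] 5.1
top white 341 [267.8  94. ] z 38 [878.  -84.6] [87.8 45.1] 5.1
top white 341 [267.8  94. ] z 54 [870.2 -83.6] [86.5 44.4] 5.1
top white 337 [290.7  94. ] z 8 [ 892.4 -162.8] [90.1 45.9] 4.8
top white 337 [290.7  94. ] z 38 [ 877.9 -158.9] [87.6 44.6] 4.8
top white 337 [290.7  94. ] z 54 [ 870.2 -156.8] [86.3 44. ] 4.8
top white 688 [ 51.9 193.2] z 8 [563.7 611.6] [302.8 300.3] 4.0
top white 688 [ 51.9 193.2] z 38 [558.1 594.6] [294.6 292.2] 4.0
top white 688 [ 51.9 193.2] z 54 [555.1 585.5] [290.2 287.9] 4.0
top white 991 [291.5 172.1] z 8 [ 620.5 -157.3] [114.4 104.3] 80.4
top white 991 [291.5 172.1] z 38 [ 613.3 -153.5] [111.3 101.5] 80.4
top white 991
[... 5657 characters left out ...]
.3 107.9] 79.9
scene grey 945 [212.3 226.5] z 24 [ 618.4 -159.7] [109.8  98.6] 80.1
scene grey 407 [171.2 243.5] z 24 [ 735.6 -215.8] [113.7  54.6] 48.6
scene grey 749 [313.1 280.2] z 24 [617.7 219.3] [267. 117.] 77.7
cap (array([ 740.6, -197.2,  125.6]), np.float64(1.0)) knob (array([586.3, 295.3, 105.7]), np.float64(0.9))
flag [548.39672082 263.08768015] -23.330454
flag [553.47855533 264.50869791] -21.74442
[[531.6 374.4]
 [476.4 127. ]
 [710.2 334.1]
 [663.6 118.5]]
[[479.8 138.8]
 [662.5 100.7]
 [547.1 358.7]
 [712.6 347.9]]
hub top? [(80, array([649.8, 217.3]), array([656., 221.])), (100, array([644.2, 212.7]), array([667. , 224.9])), (118, array([639.1, 208.7]), array([677. , 228.4]))]
```

{"method": "arm_command", "body": {"series": [{"linear":[-0.031,-0.037,-0.005],"turn":0},{"linear":[-0.031,-0.037,-0.005],"turn":0},{"linear":[-0.031,-0.037,-0.005],"turn":0},{"linear":[-0.031,-0.037,-0.005],"turn":0},{"linear":[-0.031,-0.037,-0.005],"turn":0},{"linear":[-0.031,-0.037,-0.005],"turn":0},{"linear":[-0.031,-0.037,-0.005],"turn":0},{"linear":[-0.031,-0.037,-0.005],"turn":0},{"linear":[-0.031,-0.037,-0.005],"turn":0},{"linear":[-0.031,-0.037,-0.005],"turn":0}], "jaw": 0.1}}

```text
t: 1.1
ee_pos: [358.7, 178.7, 291.9]
orientation: [0.347, 3.122, 0.0]
ft_force: [0.4, 0.9, 0.2]
width: 48.3
grasp_force: 0.0
```

{"method": "arm_command", "body": {"series": [{"linear":[-0.026,-0.0375,0.006],"turn":0},{"linear":[-0.026,-0.0375,0.006],"turn":0},{"linear":[-0.026,-0.0375,0.006],"turn":0},{"linear":[-0.026,-0.0375,0.006],"turn":0},{"linear":[-0.026,-0.0375,0.006],"turn":0},{"linear":[-0.026,-0.0375,0.006],"turn":0},{"linear":[-0.026,-0.0375,0.006],"turn":0},{"linear":[-0.026,-0.0375,0.006],"turn":0},{"linear":[-0.026,-0.0375,0.006],"turn":0},{"linear":[-0.026,-0.0375,0.006],"turn":0}]}}

```text
t: 2.1
ee_pos: [529.8, -244.3, 231.1]
orientation: [-0.348, -3.122, -0.0]
ft_force: [0.5, 1.2, 0.4]
width: 48.1
grasp_force: 0.0
```

{"method": "arm_command", "body": {"series": [{"linear":[-0.024,-0.0375,0.02],"turn":0},{"linear":[-0.024,-0.0375,0.02],"turn":0},{"linear":[-0.024,-0.0375,0.02],"turn":0},{"linear":[0,0,0],"turn":0.14},{"linear":[0,0,0],"turn":0.14},{"linear":[0,0,0],"turn":0.14},{"linear":[0,0,0],"turn":0.14},{"linear":[0,0,0],"turn":0.14},{"linear":[0,0,0],"turn":0.14},{"linear":[0,0,0],"turn":0.14}]}}

```text
t: 3.1
ee_pos: [574.8, -367.9, 171.1]
orientation: [-1.783, -2.585, 0.0]
ft_force: [0.3, -0.4, 0.9]
width: 48.4
grasp_force: 0.0
```

{"method": "arm_command", "body": {"series": [{"linear":[0,0,0],"turn":0.14},{"linear":[0,0,0],"turn":0.14},{"linear":[0,0,0],"turn":0.14},{"linear":[0,0,0],"turn":0.117},{"linear":[0,0,0],"turn":0}]}}

```text
t: 3.6
ee_pos: [574.8, -367.9, 171.2]
orientation: [-2.4, -2.025, 0.0]
ft_force: [0.1, 0.5, 0.3]
width: 48.4
grasp_force: 0.0
```

```bash
python3 - <<'E'
from h import *; from workcell import ctrl
o=ctrl.get_obs(); print(o['ee_pos'],o['qpos'],o['width']); goto(o,[576,-371,53.5],-9.6)
d=grab(ctrl,'wrist'); save(d,'w1.npy'); cv2.imwrite('pics/w1.png',cv2.resize(d['frame'],(768,576)))
# expected features
ex=np.array([.167,.986]);ey=np.array([-.986,.167]);n0=np.array([609.3,-223])
f=lambda x,y,z:list(n0+x*ex+y*ey)+[z]
print((proj(d,[f(-127.5,-47,38),f(-127.5,47,38),f(-139,-59,38),f(-139,59,38),f(5,-51,33),f(5,51,33)])*1.5).round())
E
```

```text
[ 574.82832777 -367.89662171  171.19051719] [-5.86756393e-01  5.83974922e-01  1.53903784e+00 -5.97036541e-06
  1.01947470e+00 -4.17714756e-01] 48.364303402711705
shift [ -2.9   1.8 117.7] turn -0.1 tool z [-0.001  0.    -1.   ] y ang -9.7
[[489. 244.]
 [321. 244.]
 [509. 264.]
 [300. 264.]
 [509. -18.]
 [305. -18.]]
```

View pics/w1.png

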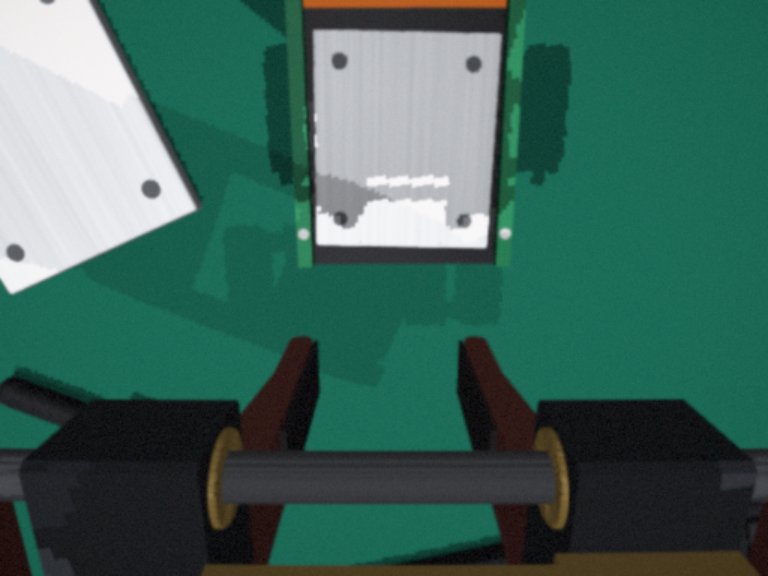

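The view shows the plate's rear edge at y≈246, between the rails, in line with my estimate, and the fingers are centred behind it. I'll descend, then push along tool +x.

{"method": "arm_command", "body": {"series": [{"linear":[0,0,0.03],"turn":0},{"linear":[0,0,0.03],"turn":0},{"linear":[0,0,0.03],"turn":0},{"linear":[0,0,0.02],"turn":0},{"linear":[0,0,0.007],"turn":0},{"linear":[0,0,0],"turn":0}]}}

```text
t: 4.25
ee_pos: [574.5, -367.7, 53.6]
orientation: [-2.397, -2.028, 0.001]
ft_force: [0.4, -0.4, 0.3]
width: 48.2
grasp_force: 0.0
```

{"method": "arm_command", "body": {"series": [{"linear":[0.01,0,0],"turn":0},{"linear":[0.01,0,0],"turn":0},{"linear":[0.01,0,0],"turn":0},{"linear":[0.01,0,0],"turn":0},{"linear":[0.01,0,0],"turn":0},{"linear":[0.01,0,0],"turn":0},{"linear":[0.01,0,0],"turn":0},{"linear":[0.01,0,0],"turn":0}]}}

```text
t: 5.05
ee_pos: [588.6, -288.3, 54.7]
orientation: [2.4, 2.027, -0.0]
ft_force: [-0.7, -2.7, 1.3]
width: 48.5
grasp_force: 1.0
```

{"method": "arm_command", "body": {"series": [{"linear":[0.01,0,0],"turn":0},{"linear":[0.01,0,0],"turn":0},{"linear":[0.01,0,0],"turn":0},{"linear":[0.008,0,0],"turn":0},{"linear":[0.008,0,0],"turn":0},{"linear":[0.008,0,0],"turn":0},{"linear":[0.005,0,0],"turn":0},{"linear":[0.005,0,0],"turn":0}]}}

```text
t: 5.85
ee_pos: [599.2, -225.5, 54.5]
orientation: [-2.4, -2.027, 0.0]
ft_force: [-0.6, -0.7, 0.5]
width: 48.3
grasp_force: 0.4
```

{"method": "arm_command", "body": {"series": [{"linear":[0.004,0,0],"turn":0},{"linear":[0.003,0,0],"turn":0},{"linear":[0.001,0,0],"turn":0},{"linear":[0,0,0],"turn":0}]}}

```text
t: 6.25
ee_pos: [600.6, -218.1, 54.7]
orientation: [2.4, 2.027, 0.0]
ft_force: [0.1, 0.1, 0.2]
width: 48.4
grasp_force: 0.0
```

```bash
python3 - <<'E'
from h import *; from workcell import ctrl
d=grab(ctrl,'wrist'); s=grab(ctrl,'scene');save(s,'scene2.npy')
a=cv2.resize(d['frame'],(400,300)); b=cv2.resize(s['frame'][160:280,120:280],(400,300),interpolation=cv2.INTER_CUBIC)
cv2.imwrite('pics/w2.png',np.hstack([a,b])); print(ctrl.get_obs()['ft_force'])
E
```

```text
[ 0.01946586  0.53118401 -0.35153551]
```

View pics/w2.png

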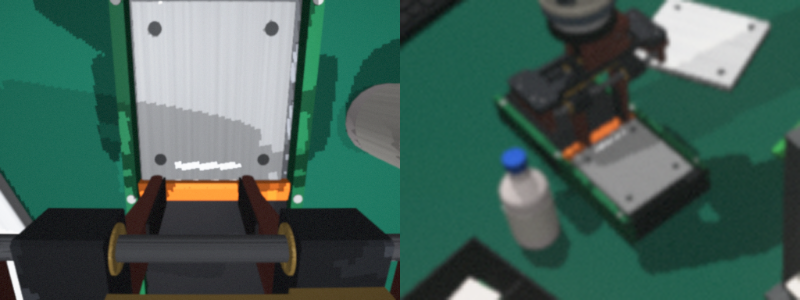

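The left half shows the plate between the rails past the orange lip, with no force left. The right half shows it lying flush in the pocket. I'll retreat, lift and turn the tool so its y runs along the valve's y, then see what the arm does at its reach limit, since rows can't tilt the tool directly.

{"method": "arm_command", "body": {"series": [{"linear":[-0.02,0,0],"turn":0},{"linear":[-0.02,0,0],"turn":0},{"linear":[0,0,-0.04],"turn":0},{"linear":[0,0,-0.05],"turn":0},{"linear":[0,0,-0.05],"turn":0},{"linear":[0,0,-0.05],"turn":0},{"linear":[0,0,-0.05],"turn":0},{"linear":[0,0,-0.05],"turn":0},{"linear":[0,0,0],"turn":-0.149},{"linear":[0,0,0],"turn":-0.149}]}}

```text
t: 7.35
ee_pos: [594.4, -258.1, 347.4]
orientation: [2.063, 2.364, 0.002]
ft_force: [0.1, 0.2, -1.2]
width: 47.9
grasp_force: 0.0
```

{"method": "arm_command", "body": {"series": [{"linear":[0,0,0],"turn":-0.149},{"linear":[0,0,0],"turn":-0.149},{"linear":[0,0,0],"turn":-0.149},{"linear":[0,0,0],"turn":-0.149},{"linear":[0,0,0],"turn":-0.149},{"linear":[0,0,0],"turn":-0.149},{"linear":[0,0,0],"turn":-0.149},{"linear":[0,0,0],"turn":-0.149},{"linear":[0,0,0],"turn":-0.028},{"linear":[0,0,0],"turn":0}]}}

```text
t: 8.35
ee_pos: [593.7, -257.7, 344.6]
orientation: [-0.351, -3.122, -0.0]
ft_force: [0.5, 0.0, 0.2]
width: 48.0
grasp_force: 0.0
```

```bash
python3 - <<'E'
from h import *; from workcell import ctrl
o=ctrl.get_obs(); print(o['t'],o['ee_pos'],o['qpos']); goto(o,[800,-179,345],77.4)
for n in('top','scene'):
    d=grab(ctrl,n); save(d,n+'3.npy')
    m=cv2.inRange(cv2.cvtColor(d['frame'],cv2.COLOR_BGR2HSV),(8,130,100),(20,255,255))
    n_,l,st,c=cv2.connectedComponentsWithStats(m)
    for i in range(1,n_):
        w=onz(d,[c[i]],33)[0]
        if st[i,4]>40 and np.hypot(w[0]-609,w[1]+222)<25: print(n,st[i],w)
a,b=[load(f'{k}3.npy')['frame'] for k in('top','scene')]
cv2.imwrite('pics/p3.png',np.hstack([cv2.resize(a[140:215,250:370],(400,250),interpolation=2),cv2.resize(b[170:270,130:290],(400,250),interpolation=2)]))
E
```

```text
8.35 [ 593.68078879 -257.72780977  344.63416791] [-4.27950049e-01  3.63506427e-01  1.47593857e+00 -1.44996687e-05
  1.30231273e+00 -1.77511432e+00]
shift [-183.7  122.5   -0.4] turn -0.2 tool z [-0.  0. -1.] y ang 77.2
top [309 159   9  32 152] [ 607.7125104  -221.76209272   33.        ]
scene [185 204  29  20 123] [ 611.90041819 -221.73661574   33.        ]
```

View pics/p3.png

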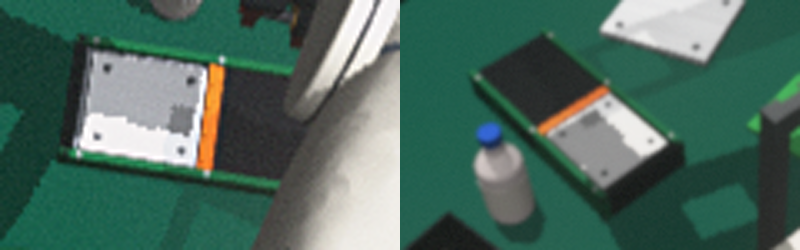

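Both views show the plate flat in the pocket, past the full orange lip, with the bottle untouched. Next I'll move outward at azimuth −12.6° to the reach limit.

{"method": "arm_command", "body": {"series": [{"linear":[-0.037,0.0245,0],"turn":0},{"linear":[-0.037,0.0245,0],"turn":0},{"linear":[-0.037,0.0245,0],"turn":0},{"linear":[-0.037,0.0245,0],"turn":0},{"linear":[-0.037,0.0245,0],"turn":0},{"linear":[-0.05,0,0],"turn":0},{"linear":[-0.05,0,0],"turn":0},{"linear":[-0.05,0,0],"turn":0},{"linear":[-0.05,0,0],"turn":0},{"linear":[0,0,0],"turn":0}]}}

```text
t: 9.45
ee_pos: [966.6, -215.8, 334.6]
orientation: [0.349, 3.122, 0.0]
ft_force: [-0.7, 0.1, -1.5]
width: 48.5
grasp_force: 0.0
```

```bash
python3 - <<'E'
from h import *; from workcell import ctrl
o=ctrl.get_obs(); print(o['t'],o['ee_pos'],o['qpos']); goto(o,o['ee_pos'],77.4)
E
```

```text
9.45 [ 966.64349711 -215.83001382  334.64097572] [-2.31719760e-01  1.10374100e+00  1.87422395e-01  1.06591768e-04
  1.84999026e+00 -1.57972733e+00]
shift [0. 0. 0.] turn -0.2 tool z [ 0. -0. -1.] y ang 77.2
```

{"method": "arm_command", "body": {"series": [{"linear":[-0.04,0,0],"turn":0},{"linear":[-0.04,0,0],"turn":0},{"linear":[-0.04,0,0],"turn":0},{"linear":[-0.04,0,0],"turn":0},{"linear":[0,0,0],"turn":0}]}}

```text
t: 9.95
ee_pos: [1007.7, -225.2, 314.9]
orientation: [0.338, 3.026, -0.016]
ft_force: [0.3, -0.1, -0.7]
width: 48.3
grasp_force: 0.0
```

```bash
python3 - <<'E'
from h import *; from workcell import ctrl
o=ctrl.get_obs(); print(o['t'],o['ee_pos'],o['qpos']); goto(o,o['ee_pos'],77.4)
E
```

```text
9.95 [1007.71926103 -225.22336472  314.91182096] [-2.31740176e-01  1.17082774e+00  9.32560718e-02  1.20191225e-03
  1.78039017e+00 -1.58007306e+00]
shift [0. 0. 0.] turn -0.1 tool z [ 0.095 -0.021 -0.995] y ang 77.3
```

The reach limit does lean the tool outward: it is at 5.5° now. I'll see whether the lean builds up and holds.

{"method": "arm_command", "body": {"series": [{"linear":[-0.045,0,-0.02],"turn":0},{"linear":[-0.045,0,-0.02],"turn":0},{"linear":[-0.045,0,-0.02],"turn":0},{"linear":[-0.045,0,-0.02],"turn":0},{"linear":[-0.045,0,-0.02],"turn":0},{"linear":[0,0,0],"turn":0}]}}

```text
t: 10.55
ee_pos: [1030.7, -230.5, 394.6]
orientation: [0.318, 2.865, -0.041]
ft_force: [0.3, 0.1, -0.2]
width: 48.4
grasp_force: 0.0
```

```bash
python3 - <<'E'
from h import *; from workcell import ctrl
o=ctrl.get_obs(); print(o['t'],o['ee_pos'],o['qpos']); goto(o,o['ee_pos'],77.4)
E
```

```text
10.55 [1030.65869257 -230.53123201  394.61805705] [-0.23216371  1.10250643  0.08612927  0.00309037  1.69284663 -1.58129865]
shift [0. 0. 0.] turn -0.1 tool z [ 0.251 -0.056 -0.966] y ang 77.3
```

{"method": "arm_command", "body": {"series": [{"linear":[-0.04,0,0],"turn":0},{"linear":[-0.04,0,0],"turn":0},{"linear":[-0.04,0,0],"turn":0},{"linear":[-0.04,0,0],"turn":0},{"linear":[-0.04,0,0],"turn":0},{"linear":[-0.04,0,0],"turn":0},{"linear":[0,0,0],"turn":0}]}}

```text
t: 11.25
ee_pos: [1074.7, -240.5, 400.1]
orientation: [0.301, 2.714, -0.063]
ft_force: [0.1, -0.7, 0.0]
width: 48.4
grasp_force: 0.0
```

```bash
python3 - <<'E'
from h import *; from workcell import ctrl
o=ctrl.get_obs(); print(o['t'],o['ee_pos'],o['qpos']); goto(o,o['ee_pos'],77.4)
E
```

```text
11.25 [1074.7477196  -240.52068397  400.08187854] [-0.2322804   1.11166215  0.08652284  0.00496801  1.5304943  -1.5814457 ]
shift [0. 0. 0.] turn -0.1 tool z [ 0.392 -0.088 -0.916] y ang 77.4
```

{"method": "arm_command", "body": {"series": [{"linear":[-0.04,0,0],"turn":0},{"linear":[-0.04,0,0],"turn":0},{"linear":[-0.04,0,0],"turn":0},{"linear":[-0.04,0,0],"turn":0},{"linear":[-0.04,0,0],"turn":0},{"linear":[-0.04,0,0],"turn":0},{"linear":[-0.04,0,0],"turn":0},{"linear":[-0.04,0,0],"turn":0},{"linear":[-0.04,0,0],"turn":0},{"linear":[0,0,0],"turn":0}]}}

```text
t: 12.25
ee_pos: [1115.6, -249.8, 476.1]
orientation: [0.275, 2.484, -0.091]
ft_force: [-0.3, 0.3, -0.2]
width: 48.4
grasp_force: 0.0
```

```bash
python3 - <<'E'
from h import *; from workcell import ctrl
o=ctrl.get_obs(); print(o['t'],o['ee_pos'],o['qpos']); goto(o,o['ee_pos'],77.4)
E
```

```text
12.25 [1115.55556982 -249.8470133   476.12673385] [-0.23265271  1.06866669  0.08620769  0.00772354  1.34210114 -1.58189905]
shift [0. 0. 0.] turn -0.0 tool z [ 0.586 -0.131 -0.799] y ang 77.4
```

The lean holds at 37° in the direction of the valve's x. I'll bring the arm back in and check that it stays.

{"method": "arm_command", "body": {"series": [{"linear":[0.02,0.008,-0.015],"turn":0},{"linear":[0.036,0.014,-0.027],"turn":0},{"linear":[0.036,0.014,-0.027],"turn":0},{"linear":[0.036,0.014,-0.027],"turn":0},{"linear":[0.036,0.014,-0.027],"turn":0},{"linear":[0.036,0.014,-0.027],"turn":0},{"linear":[0.036,0.014,-0.027],"turn":0},{"linear":[0.036,0.014,-0.027],"turn":0},{"linear":[0.036,0.014,-0.027],"turn":0},{"linear":[0.036,0.014,-0.027],"turn":0}], "jaw": 0.8}}

```text
t: 13.25
ee_pos: [737.4, -31.3, 475.4]
orientation: [0.276, 2.488, -0.091]
ft_force: [-0.0, 0.7, 0.6]
width: 79.0
grasp_force: 0.0
```

```bash
python3 - <<'E'
from h import *; from workcell import ctrl
o=ctrl.get_obs(); print(o['t'],o['ee_pos'],o['qpos'],o['width']); goto(o,[499,314,220],77.5)
E
```

```text
13.25 [737.3523073  -31.34162914 475.43707034] [-0.00931895  0.18323315  1.55599766 -0.17886798  0.78006363 -1.2719634 ] 78.95492683616276
shift [399.9 284.5  20.5] turn -0.2 tool z [ 0.584 -0.131 -0.801] y ang 77.3
```

{"method": "arm_command", "body": {"series": [{"linear":[0.0396,0.0172,-0.0163],"turn":0},{"linear":[0.0396,0.0172,-0.0163],"turn":0},{"linear":[0.0396,0.0172,-0.0163],"turn":0},{"linear":[0.0396,0.0172,-0.0163],"turn":0},{"linear":[0.0396,0.0172,-0.0163],"turn":0},{"linear":[0.0396,0.0172,-0.0163],"turn":0},{"linear":[0.0396,0.0172,-0.0163],"turn":0},{"linear":[0,0,0],"turn":0}]}}

```text
t: 14.05
ee_pos: [478.6, 151.2, 399.7]
orientation: [0.27, 2.49, -0.09]
ft_force: [-0.5, -0.5, 0.2]
width: 78.8
grasp_force: 0.0
```

{"method": "arm_command", "body": {"series": [{"linear":[0.0203,0.0273,0.0222],"turn":0},{"linear":[0.0203,0.0273,0.0222],"turn":0},{"linear":[0.0203,0.0273,0.0222],"turn":0},{"linear":[0.0203,0.0273,0.0222],"turn":0},{"linear":[0.0203,0.0273,0.0222],"turn":0},{"linear":[0.0203,0.0273,0.0222],"turn":0},{"linear":[0,0,0],"turn":0},{"linear":[0,0,0],"turn":0}]}}

```text
t: 14.85
ee_pos: [501.0, 312.7, 221.0]
orientation: [0.275, 2.489, -0.093]
ft_force: [0.1, -1.2, 0.7]
width: 79.1
grasp_force: 0.0
```

```bash
python3 - <<'E'
from h import *; from workcell import ctrl
o=ctrl.get_obs(); print(o['t'],o['ee_pos'],o['qpos'],o['width']); goto(o,[587,294,100],77.5)
d=grab(ctrl,'wrist'); save(d,'w4.npy'); cv2.imwrite('pics/w4.png',cv2.resize(d['frame'],(800,600)))
print((proj(d,[[587,294,118],[587,294,72],[654.6,220,63],[532,272,63]])*800/512).round())
E
```

```text
14.85 [500.98812118 312.73536516 220.97916158] [ 0.78901636  0.33421207  1.99655344 -0.94839947  0.67245532  0.16361601] 79.1329718656065
shift [  1.6   0.7 149.6] turn -0.1 tool z [ 0.582 -0.132 -0.802] y ang 77.4
[[404. 305.]
 [404. 244.]
 [327. 312.]
 [343. 170.]]
```

View pics/w4.png

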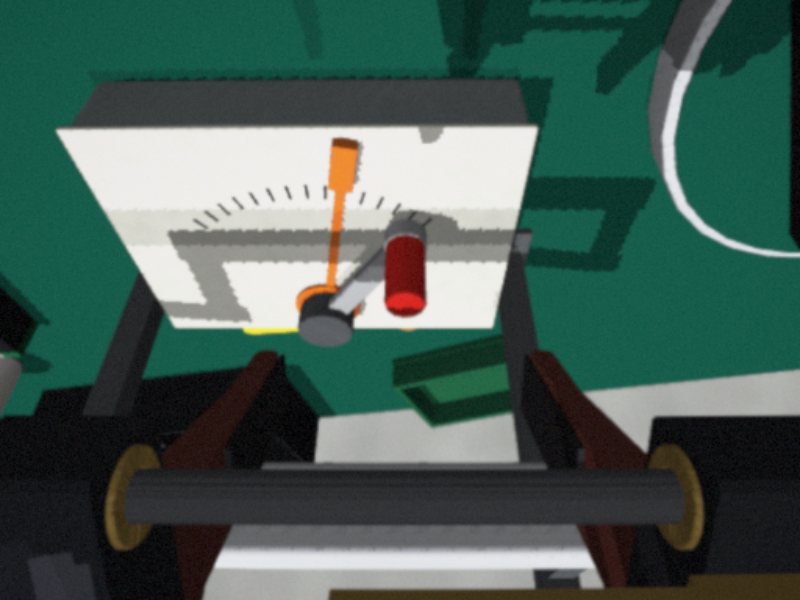

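The view shows the knob at (405,270), its top at (405,303), the flag strip running from (333,290) to the tab at (344,165), and the hinge hub at (327,320). My projections match within a few pixels. I'll now measure the flag's direction here.

```bash
cat > q.py <<'E'
from h import *
def flag(d,verbose=1):
    f=cv2.cvtColor(d['frame'],cv2.COLOR_BGR2HSV); m=cv2.inRange(f,(8,130,90),(22,255,255))
    n,l,st,c=cv2.connectedComponentsWithStats(m); i=1+np.argmax(st[1:,4]); pts=np.argwhere(l==i)[:,::-1]
    for z in (58,63):
        w=onz(d,pts,z)[:,:2]
        v=w-np.array([654.6,220.1]); r=np.hypot(*v.T)
        C=[v[(r>a)&(r<a+10)].mean(0) for a in range(40,140,10) if ((r>a)&(r<a+10)).sum()>3]
        C=np.array(C); x,y=cv2.fitLine(C.astype(np.float32),2,0,.01,.01)[:2].ravel()
        print('z',z,'line ang',np.degrees(np.arctan2(y,x)).round(1),'centre angs',np.degrees(np.arctan2(C[:,1],C[:,0])).round(1),'rmax',r.max().round(1))
    m=cv2.inRange(f,(0,150,50),(6,255,255))|cv2.inRange(f,(174,150,50),(180,255,255))
    n,l,st,c=cv2.connectedComponentsWithStats(m); i=1+np.argmax(st[1:,4]); print('knob px',st[i],c[i])
    return pts
if __name__=='__main__':
    d=load('w4.npy'); k=512/800
    flag(d)
    print('valve top corners',onz(d,np.array([[57,129],[538,126],[495,328],[175,328]])*k,54)[:,:2].round(1))
    print('knob top',onz(d,np.array([[405,303]])*k,118)[0],'lever arm/hub',onz(d,np.array([[326,327]])*k,100)[0])
E
python3 q.py
```

```text
z 58 line ang -22.6 centre angs [157.3 157.2 157.4 157.4 157.4 157.3 157.4 157.4 157.3 157.3] rmax 149.6
z 63 line ang -22.7 centre angs [157.4 157.2 157.4 157.3 157.4 157.4 157.3 157.4 157.3 157.3] rmax 153.3
knob px [ 247  151   25   51 1129] [258.70593446 176.33835252]
valve top corners [[478.9 129.4]
 [533.3 377.6]
 [716.5 339.8]
 [660.9  87.7]]
knob top [585.48517547 294.73237919 118.        ] lever arm/hub [622.89667883 234.08824098 100.        ]
```

{"method": "arm_command", "body": {"series": [{"linear":[0.0015,0.001,0.03],"turn":0},{"linear":[0,0,0.03],"turn":0},{"linear":[0,0,0.03],"turn":0},{"linear":[0,0,0.025],"turn":0},{"linear":[0,0,0.02],"turn":0},{"linear":[0,0,0.012],"turn":0},{"linear":[0,0,0],"turn":0}]}}

```text
t: 15.6
ee_pos: [586.5, 293.8, 103.4]
orientation: [0.279, 2.487, -0.091]
ft_force: [-0.1, -0.3, -0.4]
width: 78.9
grasp_force: 0.0
```

{"method": "arm_command", "body": {"series": [{"linear":[0,0,0],"turn":0},{"linear":[0,0,0],"turn":0},{"linear":[0,0,0],"turn":0},{"linear":[0,0,0],"turn":0},{"linear":[0,0,0],"turn":0}], "jaw": -0.45}}

```text
t: 16.1
ee_pos: [585.4, 295.3, 103.2]
orientation: [0.276, 2.488, -0.09]
ft_force: [0.5, -0.3, 0.5]
width: 42.6
grasp_force: 0.0
```

```bash
python3 - <<'E'
from h import *; from workcell import ctrl
o=ctrl.get_obs(); print(o['t'],o['ee_pos'],o['ft_force'],o['width'],o['grasp_force']); goto(o,[562.3,258.6,o['ee_pos'][2]],77.5)
E
```

```text
16.1 [585.43833574 295.25195257 103.22288163] [ 0.46656005 -0.34356597  0.50299046] 42.60760943359396 0.0
shift [ 11.6 -40.8  -8.7] turn -0.1 tool z [ 0.584 -0.13  -0.801] y ang 77.4
```

{"method": "arm_command", "body": {"series": [{"linear":[0,0,0],"turn":0},{"linear":[0,0,0],"turn":0},{"linear":[0,0,0],"turn":0},{"linear":[0,0,0],"turn":0},{"linear":[0,0,0],"turn":0}], "jaw": -0.6}}

```text
t: 16.6
ee_pos: [585.5, 294.8, 102.8]
orientation: [0.276, 2.488, -0.091]
ft_force: [0.1, -0.6, 0.4]
width: 23.5
grasp_force: 30.0
```

```bash
python3 - <<'E'
from h import *; from workcell import ctrl
o=ctrl.get_obs(); print(o['t'],o['ee_pos'],o['ft_force'],o['width'],o['grasp_force'])
M=R.from_rotvec(o['orientation']).as_matrix(); H=np.array([654.6,220.1]); v=o['ee_pos'][:2]-H
a0=np.degrees(np.arctan2(v[1],v[0])); print(a0,np.hypot(*v))
p=o['ee_pos']
for a in np.linspace(132.5,157.4,6)[1:]:
    q=np.r_[p[:2]+100*(np.array([np.cos(np.radians(a)),np.sin(np.radians(a))])-np.array([np.cos(np.radians(132.5)),np.sin(np.radians(132.5))])),p[2]]
    print((M.T@(q-p)).round(1),q.round(1))
E
```

```text
16.6 [585.5078382  294.82282905 102.78743735] [ 0.07465225 -0.57195667  0.37326321] 23.539816812612486 29.999987483024597
132.7578917525634 101.77046724953951
[ 3.7 -7.3 -2.8] [579.4 288.7 102.8]
[  6.9 -15.1  -5.2] [573.8 282.  102.8]
[  9.6 -23.1  -7.1] [568.8 274.9 102.8]
[ 11.7 -31.4  -8.7] [564.4 267.4 102.8]
[ 13.2 -39.9  -9.8] [560.7 259.5 102.8]
```

{"method": "arm_command", "body": {"series": [{"linear":[0.0018,-0.0037,-0.0014],"turn":0},{"linear":[0.0018,-0.0037,-0.0014],"turn":0},{"linear":[0.0016,-0.0039,-0.0012],"turn":0},{"linear":[0.0016,-0.0039,-0.0012],"turn":0},{"linear":[0.0014,-0.004,-0.001],"turn":0},{"linear":[0.0014,-0.004,-0.001],"turn":0},{"linear":[0.0011,-0.0042,-0.0008],"turn":0},{"linear":[0.0011,-0.0042,-0.0008],"turn":0},{"linear":[0.0008,-0.0042,-0.0006],"turn":0},{"linear":[0.0008,-0.0042,-0.0006],"turn":0}]}}

```text
t: 17.6
ee_pos: [559.3, 262.4, 105.0]
orientation: [0.279, 2.504, -0.098]
ft_force: [1.7, 3.3, -21.1]
width: 23.7
grasp_force: 30.0
```

{"method": "arm_command", "body": {"series": [{"linear":[0,0,0],"turn":0},{"linear":[0,0,0],"turn":0}]}}

```text
t: 17.8
ee_pos: [559.2, 261.6, 105.2]
orientation: [0.28, 2.503, -0.099]
ft_force: [-6.2, 4.0, -17.7]
width: 23.7
grasp_force: 30.1
```

```bash
python3 - <<'E'
from h import *; from workcell import ctrl
o=ctrl.get_obs(); print(o['t'],o['ee_pos'],o['ft_force'],o['width'],o['grasp_force'])
v=o['ee_pos'][:2]-np.array([654.6,220.1]); print(np.degrees(np.arctan2(v[1],v[0])),np.hypot(*v))
E
```

```text
17.8 [559.21442093 261.63648698 105.24592584] [ -6.19438776   4.01730282 -17.73585113] 23.678482352429974 30.052819848060608
156.468860343505 104.03695710735427
```

{"method": "arm_command", "body": {"series": [{"linear":[0,0,0],"turn":0},{"linear":[0,0,0],"turn":0},{"linear":[0,0,0],"turn":0},{"linear":[0,0,0],"turn":0},{"linear":[0,0,0],"turn":0}], "jaw": 0.5}}

```text
t: 18.3
ee_pos: [562.6, 262.8, 108.5]
orientation: [0.28, 2.496, -0.097]
ft_force: [0.1, -0.3, 0.1]
width: 60.0
grasp_force: 0.0
```

{"method": "arm_command", "body": {"series": [{"linear":[0,0,-0.012],"turn":0},{"linear":[0,0,-0.025],"turn":0},{"linear":[0,0,-0.03],"turn":0},{"linear":[0,0,-0.03],"turn":0},{"linear":[0,0,-0.03],"turn":0},{"linear":[0,0,0],"turn":0}]}}

```text
t: 18.9
ee_pos: [488.9, 281.1, 213.5]
orientation: [0.279, 2.495, -0.092]
ft_force: [0.0, -1.3, 0.8]
width: 66.0
grasp_force: 0.0
```

```bash
python3 - <<'E'
from h import *; from q import flag; from workcell import ctrl
o=ctrl.get_obs(); print(o['t'],o['ee_pos'],o['ft_force'],o['width'])
d=grab(ctrl,'wrist'); save(d,'w5.npy'); cv2.imwrite('pics/w5.png',cv2.resize(d['frame'],(800,600)))
flag(d)
for a in (155,156,157.35,158.5):
    p=[654.6+100*np.cos(np.radians(a)),220.1+100*np.sin(np.radians(a))]
    print(a,(proj(d,[p+[118],p+[72]])*800/512).round(1).tolist())
E
```

```text
18.9 [488.87733551 281.11001236 213.46969669] [ 0.0354826  -1.26958469  0.7986709 ] 66.0134321240033
z 58 line ang -25.2 centre angs [157.8 156.9 157.1 157.1] rmax 149.6
z 63 line ang -22.4 centre angs [157.4 157.3 157.4] rmax 153.3
knob px [ 241  150   27   55 1275] [253.99607843 176.55215686]
155 [[400.0, 305.5], [400.3, 242.5]]
156 [[396.7, 305.1], [397.4, 242.1]]
157.35 [[392.3, 304.6], [393.4, 241.6]]
158.5 [[388.6, 304.2], [390.0, 241.2]]
```

View pics/w5.png

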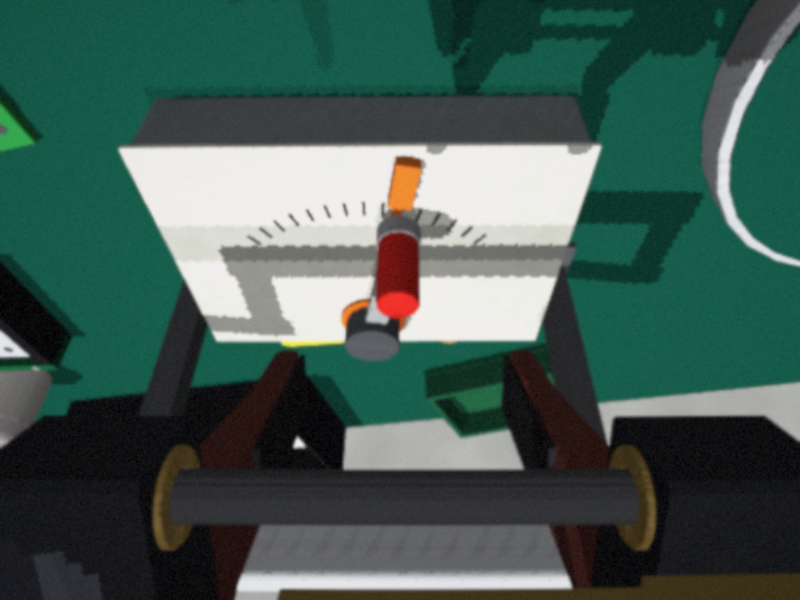

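The view shows the knob at (397,275) and the flag tab at (405,185). The lever is about 1.3–1.5° short of the flag (156.0° against 157.35°). I'll re-grasp and nudge it about 2.4 mm.

```bash
python3 - <<'E'
from h import *; from workcell import ctrl
o=ctrl.get_obs(); goto(o,[563.2,260.8,104],77.4)
E
```

```text
shift [  2.3  -2.8 132.4] turn -0.1 tool z [ 0.577 -0.132 -0.806] y ang 77.2
```

{"method": "arm_command", "body": {"series": [{"linear":[0.002,-0.003,0.03],"turn":0},{"linear":[0,0,0.03],"turn":0},{"linear":[0,0,0.03],"turn":0},{"linear":[0,0,0.02],"turn":0},{"linear":[0,0,0.015],"turn":0},{"linear":[0,0,0.007],"turn":0},{"linear":[0,0,0],"turn":0}]}}

```text
t: 19.65
ee_pos: [563.7, 260.1, 103.3]
orientation: [0.281, 2.503, -0.102]
ft_force: [-0.2, 0.4, 0.6]
width: 65.6
grasp_force: 0.0
```

{"method": "arm_command", "body": {"series": [{"linear":[0,0,0],"turn":0},{"linear":[0,0,0],"turn":0},{"linear":[0,0,0],"turn":0},{"linear":[0,0,0],"turn":0},{"linear":[0,0,0],"turn":0},{"linear":[0,0,0],"turn":0},{"linear":[0,0,0],"turn":0}], "jaw": -0.55}}

```text
t: 20.35
ee_pos: [563.3, 260.9, 104.9]
orientation: [0.281, 2.502, -0.1]
ft_force: [-2.6, 0.8, 2.3]
width: 23.5
grasp_force: 30.0
```

```bash
cat > u.py <<'E'
from h import *; from workcell import ctrl
o=ctrl.get_obs(); v=o['ee_pos'][:2]-np.array([654.6,220.1]); u=v@[.218,.976]
print(o['t'],o['ee_pos'],o['ft_force'],o['width'],o['grasp_force'],'u',u,'lever ang',167.4-np.degrees(np.arcsin(u/100)))
E
python3 u.py
```

```text
20.35 [563.28134741 260.85062364 104.86949708] [-2.64302067  0.75178417  2.31910023] 23.48149654576777 30.00027894973755 u 19.865142407509147 lever ang 155.94189094216173
```

{"method": "arm_command", "body": {"series": [{"linear":[0.0003,-0.0013,0],"turn":0},{"linear":[0.0003,-0.0013,0],"turn":0},{"linear":[0,0,0],"turn":0},{"linear":[0,0,0],"turn":0}]}}

```text
t: 20.75
ee_pos: [562.7, 259.5, 105.0]
orientation: [0.281, 2.503, -0.099]
ft_force: [1.8, 5.3, -2.5]
width: 23.8
grasp_force: 29.9
```

```bash
python3 u.py
```

```text
20.75 [562.69979347 259.46631086 104.96413724] [ 1.83161526  5.32654437 -2.47698016] 23.777096014257303 29.94622439146042 u 18.38727437813658 lever ang 156.80458199614438
```

{"method": "arm_command", "body": {"series": [{"linear":[0.0001,-0.0011,0],"turn":0},{"linear":[0,0,0],"turn":0},{"linear":[0,0,0],"turn":0}]}}

```text
t: 21.05
ee_pos: [562.0, 258.3, 104.9]
orientation: [0.281, 2.504, -0.1]
ft_force: [-0.8, 4.7, -2.1]
width: 23.4
grasp_force: 30.0
```

```bash
python3 u.py
```

```text
21.05 [562.01377355 258.28315094 104.91594708] [-0.82974962  4.73169643 -2.09350916] 23.373173490744026 29.960436522960663 u 17.082957951363902 lever ang 157.5639439461567
```

Good (157.5° against 157.35°). I'll release, retreat and check.

{"method": "arm_command", "body": {"series": [{"linear":[0,0,0],"turn":0},{"linear":[0,0,0],"turn":0},{"linear":[0,0,0],"turn":0},{"linear":[0,0,0],"turn":0},{"linear":[0,0,0],"turn":0}], "jaw": 0.5}}

```text
t: 21.55
ee_pos: [562.2, 257.4, 105.1]
orientation: [0.282, 2.503, -0.102]
ft_force: [0.1, 0.3, 0.7]
width: 60.3
grasp_force: 0.0
```

{"method": "arm_command", "body": {"series": [{"linear":[0,0,-0.012],"turn":0},{"linear":[0,0,-0.025],"turn":0},{"linear":[0,0,-0.03],"turn":0},{"linear":[0,0,-0.03],"turn":0},{"linear":[0,0,-0.03],"turn":0},{"linear":[0,0,0],"turn":0},{"linear":[0,0,0],"turn":0}]}}

```text
t: 22.25
ee_pos: [490.1, 275.4, 208.5]
orientation: [0.282, 2.503, -0.1]
ft_force: [-0.0, -0.0, 0.5]
width: 65.9
grasp_force: 0.0
```

```bash
python3 - <<'E'
from h import *; from q import flag; from workcell import ctrl
o=ctrl.get_obs(); print(o['t'],o['ee_pos'],o['ft_force'],o['width'])
d=grab(ctrl,'wrist'); flag(d)
for a in (156,157.35,158.5):
    p=[654.6+100*np.cos(np.radians(a)),220.1+100*np.sin(np.radians(a))]
    print(a,proj(d,[p+[118],p+[72]]).mean(0).round(1))
t=grab(ctrl,'top'); cv2.imwrite('pics/t6.png',cv2.resize(t['frame'],(800,600)))
E
```

```text
22.25 [490.06516707 275.44822608 208.52792872] [-0.00917739 -0.01171371  0.4557427 ] 65.8619982584992
z 58 line ang -24.7 centre angs [157.7 157.  157.1 157.1] rmax 149.3
z 63 line ang -22.8 centre angs [157.5 157.4 157.4] rmax 153.0
knob px [ 245  153   27   56 1322] [258.00302572 180.03857791]
156 [261.2 178.9]
157.35 [258.5 178.5]
158.5 [256.2 178.3]
```

View pics/t6.png

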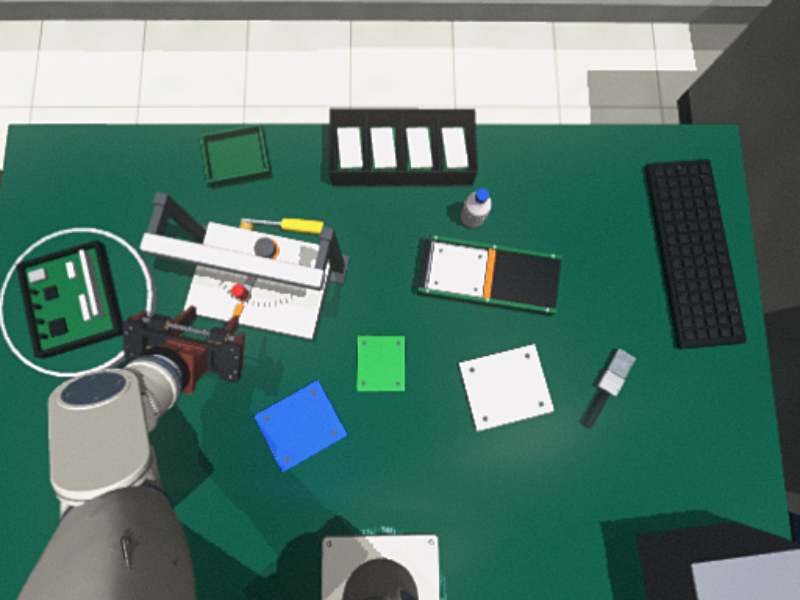

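The top view shows the plate in the pocket (457,268), the knob over the flag line (238,291), the bottle, driver and brush in place, and the arm clear of everything; the cup is hidden under the arm. The knob's pixel column (258.0, predicted 258.5) puts the lever on the flag, so I'm handing in.

```bash
python3 -c "
from workcell import ctrl
print(ctrl.close_job())"
```

```text
the job is handed in; nothing more can be done
None
```

The job is handed in at about 22 s: the plate lies flat in the pocket and the lever is released within about 0.3° of the flag by my measurement. Two caveats: joint 3 read 0.086 rad, just under its 0.09 limit, while I pushed to the arm's reach limit to lean the tool, and the arm hid the cup in the last picture.

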